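# Load the blue containers onto the flat wagons of a model railway

### The arm

A 7-joint arm with a two-finger parallel gripper is mounted at the origin on the work surface. World frame = base frame: x ahead of the robot, y to its left, z up, the work surface at z = 0. Lengths are in m, angles in rad, forces in N, time in s.
With the tool pointing down it reaches from about 0.4 to 0.85 m from the base axis. Payload 4.5 kg.
Tool frame: the origin (TCP) lies midway between the tips of the shut fingers; the grasp point (between the pads) lies 19 mm behind it; z points along the fingers, y is the line along which they close (so a half turn about z gives the same grasp; the last joint's range is limited). The gripper opens to 85 mm and grips with 20 to 120 N. Pads are 22 mm wide; open, the fingers measure 114 mm over their backs; the gripper's body (76 mm by 85 mm) begins 54 mm behind the grasp point. The pads swing forward as they close: fully open they stand 13 mm farther back than shut.
Start: joints at [1.362, 0.689, -0.195, 1.565, 0.157, 0.902, -0.215], TCP at [0.15, -0.607, 0.231] pointing down, gripper open.
Joint ranges: [-3.01, 3.01], [-0.46, 2.08], [-1.47, 1.51], [0.13, 2.56], [-1, 4.14], [0.04, 2.09], [-2.66, 2.66]. Speed limits (rad/s): [2.57, 2.57, 3.14, 3.14, 3.14, 3.14, 3.14].

### API

Orientations are given as a 3x3 rotation matrix whose columns are the frame's x, y, z axes.
In Python, from station import * gives the robot as it stands. Calls block until the motion is done:
- move_to(position, orientation): joint-space move of the TCP to a pose.
- move_linear(position, rate=0.15, frame=None, contact_N=None): straight line of the TCP; frame=None keeps the orientation; rate is the mean speed in m/s. With contact_N (N) it stops when the force on the tool has changed by that much, and returns True; else False.
- set_joints(angles): joint-space move.
- ungrasp() and grab(): open the fingers fully, or close them until they stop; the grip force is fixed at half the most.
- dwell(seconds).
- ik(position, orientation): joint angles nearest the present ones, or None.
- get_obs(): the state.
- camera(name): name is "side" or "top"; returns a dict with "frame" (420x560x3 uint8, blue, green, red), "range_z" (420x560 float32, m along the optical axis (not along the pixel's ray), 0 where there is no reading), "camera_matrix" (3x3 intrinsics, pixels), "world_from_camera" (4x4, takes a point from camera to world coordinates). Camera axes: x right, y down, z forward; pixel columns grow to the right and rows downward; lengths in m; the calibration is good to about 2 mm. A picture is of the moment at which its call begins.
A pose or a line that the arm cannot do raises IKError and nothing moves.
- close_job(): hands the job in; it is judged then, once.
Trained networks look in the newest picture that a camera, given by its name, has taken for a name from the list of things; names that differ only in an ending like _2 or _b are one class to them, and where a whole thing is asked for, a point or a joint stands for the part that bears it (a point fixed in the world has none). Each returns a list of dicts, best first, with "p" (0 to 1); they miss things now and then, are a little off and sometimes report something else, mostly with a low value. They report only what shows in the picture. A call takes as long as a camera call. They do not tell look-alikes from the thing itself.
- look_for(name, camera): "at" ([x, y, z] in m, in world coordinates, good to about 4 mm: the middle of the surface that is visible of it).
- cut_out(name, camera): "mask" (420x560 bool, what is visible of it).
The state is a dict: "t": time; "joint_pos": joint angles; "joint_vel": joint speeds; "tau": joint torques, N m; "tool_pos": TCP position; "tool_rot": TCP orientation; "ft_force": force on the tool from outside, world axes, zero at the start; "moment": the same for the moment, N m; "finger_gap": opening from 0.0 (shut) to 1.0 (fully open); "grasp_force": force on a finger pad.
Only numpy, scipy, OpenCV 4.12 (cv2) and the standard library are available. Lean on these libraries where they do the work, as an engineer would, in place of code of your own. Each camera call takes 0.05 s, during which the arm holds its last target. There are 200 camera calls.

### The job

On the model railway, load the three blue containers onto the three empty flat wagons, each onto the wagon whose deck suits its length (longest on longest, middle on middle, shortest on shortest), in that order: longest first, shortest last. Stand each one centred and in line on its wagon's deck and let go of it, keeping it upright all the way; leave the red containers and the orange van where they are.

Things in the scene. Friction and masses are not known exactly. Their poses are not given: they have to be found in the camera images.
- blue_long: loose blue model shipping container, a corrugated box 135 mm long (its x axis), 54 mm wide (y) and 58 mm high (z up), smooth-sided enough to be gripped across its width; origin at the centre of its underside; standing on the table surface (z = 0) at the start; about 120 g; the longest of the three blue ones, to be loaded. Its two ends are interchangeable
- blue_mid: loose blue model shipping container, a corrugated box 100 mm long (its x axis), 54 mm wide (y) and 58 mm high (z up), smooth-sided enough to be gripped across its width; origin at the centre of its underside; standing on the table surface (z = 0) at the start; about 90 g; the middle-length of the three blue ones, to be loaded. Its two ends are interchangeable
- blue_short: loose blue model shipping container, a corrugated box 66 mm long (its x axis), 54 mm wide (y) and 58 mm high (z up), smooth-sided enough to be gripped across its width; origin at the centre of its underside; standing on the table surface (z = 0) at the start; about 70 g; the shortest of the three blue ones, to be loaded. Its two ends are interchangeable
- wagon_long: empty flat wagon, brown deck with green edges, the longest of three, fixed on the siding; deck 150 mm long (x axis, along the track), 62 mm wide (y), flat, no rims; origin at its middle at rail height, 19 mm above the table; deck top 28 mm above the origin. Takes the 135 mm blue container, either way round. 7 mm buffers at the ends below the deck. Wagons in line, centres 175 mm apart
- wagon_mid: empty flat wagon, brown deck with green edges, the middle-length of three, fixed on the siding; deck 115 mm long (x axis, along the track), 62 mm wide (y), flat, no rims; origin at its middle at rail height, 19 mm above the table; deck top 28 mm above the origin. Takes the 100 mm blue container, either way round. 7 mm buffers at the ends below the deck. Wagons in line, centres 175 mm apart
- wagon_short: empty flat wagon, brown deck with green edges, the shortest of three, fixed on the siding; deck 82 mm long (x axis, along the track), 62 mm wide (y), flat, no rims; origin at its middle at rail height, 19 mm above the table; deck top 28 mm above the origin. Takes the 66 mm blue container, either way round. 7 mm buffers at the ends below the deck. Wagons in line, centres 175 mm apart
- red_long: loose red model shipping container, a corrugated box 135 mm long (its x axis), 54 mm wide (y) and 58 mm high (z up), smooth-sided enough to be gripped across its width; origin at the centre of its underside; standing on the table surface (z = 0) at the start; about 120 g; bystander, to be left alone
- red_short: loose red model shipping container, a corrugated box 66 mm long (its x axis), 54 mm wide (y) and 58 mm high (z up), smooth-sided enough to be gripped across its width; origin at the centre of its underside; standing on the table surface (z = 0) at the start; about 70 g; bystander, to be left alone
- van: loose orange toy delivery van with black wheels, 150 mm long (x axis, cab towards -x), 50 mm wide, 69 mm high, origin on the ground under its middle, standing on the table; bystander, to be left alone
Things that resemble listed ones, but are neither listed nor needed, are in the scene too. Leave any pink look-alike of the blue_long alone. Leave any purple look-alike of the blue_short alone.

How it is judged:
On the way, in this order (a step that is already met when the one before it is completed fails the run):
1. the longest blue container stands on the longest wagon, released (x of blue_long in the frame of wagon_long between -0.012 and 0.012 m and y of blue_long in the frame of wagon_long between -0.01 and 0.01 m and z of blue_long in the frame of wagon_long between 0.024 and 0.033 m and angle between the x axis of blue_long and the x axis of wagon_long, either way round below 0.12 rad and angle between blue_long's own z axis and vertical below 0.08 rad and linear speed of blue_long below 0.02 m/s and contact force between the fingers and blue_long below 0.1 N), for 0.2 s.
2. the middle-length blue container stands on the middle-length wagon, released (all of step 1 and x of blue_mid in the frame of wagon_mid between -0.012 and 0.012 m and y of blue_mid in the frame of wagon_mid between -0.01 and 0.01 m and z of blue_mid in the frame of wagon_mid between 0.024 and 0.033 m and angle between the x axis of blue_mid and the x axis of wagon_mid, either way round below 0.12 rad and angle between blue_mid's own z axis and vertical below 0.08 rad and linear speed of blue_mid below 0.02 m/s and contact force between the fingers and blue_mid below 0.1 N), for 0.2 s.
3. the shortest blue container stands on the shortest wagon, released (all of step 2 and x of blue_short in the frame of wagon_short between -0.012 and 0.012 m and y of blue_short in the frame of wagon_short between -0.01 and 0.01 m and z of blue_short in the frame of wagon_short between 0.024 and 0.033 m and angle between the x axis of blue_short and the x axis of wagon_short, either way round below 0.12 rad and angle between blue_short's own z axis and vertical below 0.08 rad and linear speed of blue_short below 0.02 m/s and contact force between the fingers and blue_short below 0.1 N), for 0.2 s.
At the end, for the whole second after the job is handed in: each blue container stands upright on the deck of the wagon of its own length, its centre within 12 mm along and 10 mm across of the wagon's centre, in line with the wagon within 0.12 rad, released and at rest (all of step 3); the robot touches nothing.
It fails at once if a red container or the van is moved by more than 20 mm (distance of any of red_long, red_short, van from where it was at the start of the episode above 0.02 m).
It fails at once if a blue container is tipped by more than 0.5 rad (angle between any of blue_long, blue_mid, blue_short's own z axis and vertical above 0.5 rad).
It also fails if it takes over 83 s, if anything falls off the work surface, if the arm or the gripper's body presses on something with over 40 N, if the wrist force passes 120 N, or if a joint passes its speed limit or range.

## Working session

There is one attempt and no reset: what is moved stays moved. The work goes in short steps, each a Python script; the robot and the scene stay as the last script left them, time stands still between calls to the robot, and variables do not carry over. Pictures are saved under pics/ and viewed, at most 14 in all, crops included, and the job is handed in when it is done.

```bash
mkdir -p pics; ls
python3 - <<'E'
from station import *
import cv2,numpy as np
for c in ("top","side"):
    d=camera(c); cv2.imwrite(f"pics/{c}0.png",d["frame"]); np.savez(f"{c}0.npz",**d)
    print(c,d["camera_matrix"].round(1).tolist(),d["world_from_camera"].round(3).tolist())
    for n in ("blue_long","blue_mid","blue_short","wagon_long","wagon_mid","wagon_short","red_long","red_short","van"):
        print(n,[(np.round(r["at"],3).tolist(),round(r["p"],2)) for r in look_for(n,c)])
print(get_obs()["t"])
E
```

```text
pics
top [[394.1, 0.0, 273.7], [0.0, 394.1, 210.2], [0.0, 0.0, 1.0]] [[-0.019, -0.981, 0.194, 0.283], [-1.0, 0.017, -0.01, -0.166], [0.007, -0.194, -0.981, 0.955], [0.0, 0.0, 0.0, 1.0]]
blue_long [([0.533, -0.612, 0.055], 0.96), ([0.503, -0.46, 0.06], 0.93), ([0.314, -0.542, 0.057], 0.81)]
blue_mid [([0.43, 0.128, 0.053], 0.7)]
blue_short [([0.249, -0.258, 0.06], 0.85), ([0.376, -0.279, 0.056], 0.8)]
wagon_long [([0.596, 0.132, 0.049], 0.85)]
wagon_mid [([0.604, -0.041, 0.046], 0.8)]
wagon_short [([0.606, -0.213, 0.047], 0.61)]
red_long [([0.404, -0.133, 0.057], 0.57)]
red_short [([0.37, 0.275, 0.06], 0.64)]
van [([0.434, -0.006, 0.068], 0.93)]
side [[541.3, 0.0, 272.1], [0.0, 541.3, 202.7], [0.0, 0.0, 1.0]] [[0.998, -0.057, 0.028, 0.412], [-0.06, -0.724, 0.688, -1.298], [-0.019, -0.688, -0.726, 1.259], [0.0, 0.0, 0.0, 1.0]]
blue_long [([0.51, -0.481, 0.06], 0.93), ([0.537, -0.636, 0.065], 0.75), ([0.318, -0.558, 0.057], 0.62)]
blue_mid [([0.438, 0.112, 0.053], 0.73), ([0.508, -0.483, 0.059], 0.4)]
blue_short [([0.257, -0.278, 0.055], 0.79), ([0.383, -0.308, 0.059], 0.64)]
wagon_long [([0.6, 0.124, 0.045], 0.96), ([0.436, 0.112, 0.055], 0.65)]
wagon_mid [([0.601, -0.054, 0.048], 0.73)]
wagon_short [([0.608, -0.215, 0.048], 0.83)]
red_long [([0.41, -0.152, 0.054], 0.83)]
red_short [([0.378, 0.263, 0.053], 0.94)]
van [([0.435, -0.021, 0.05], 0.59)]
1.0
```

View pics/top0.png

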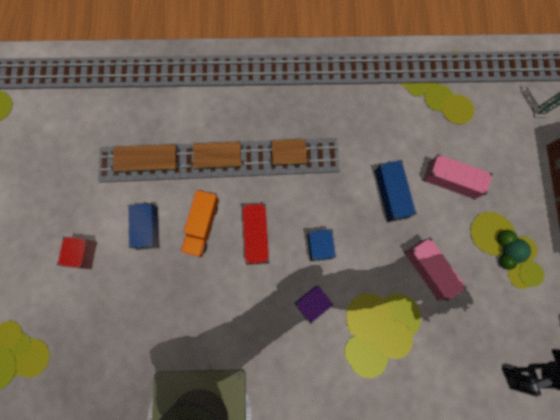

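View pics/side0.png

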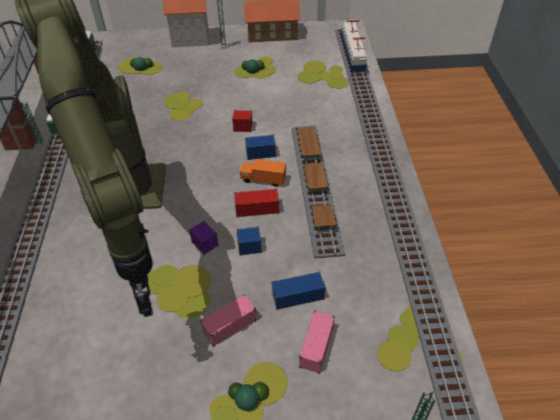

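The top view shows the blues at (395,190) long, (142,226) mid and (321,244) short. The wagons are at (145,158), (217,154) and (289,152). Things that could be mistaken for the targets: pink at (458,176) and (436,270) for long, and purple at (314,304) for short. Red (256,234), red (73,252) and the van (199,222) stay put. I choose by blue colour and measure the top faces in both views.

```bash
cat > h.py <<'E'
import numpy as np, cv2
def cloud(d):
    z=d["range_z"]; v,u=np.indices(z.shape); K=d["camera_matrix"]
    p=np.stack([(u-K[0,2])/K[0,0]*z,(v-K[1,2])/K[1,1]*z,z],-1)
    T=d["world_from_camera"]; return p@T[:3,:3].T+T[:3,3]
def face(d,kind,xy,r=0.09):
    """top face of a thing near xy: centre, sides, long-axis angle, height"""
    P=cloud(d); h=cv2.cvtColor(d["frame"],cv2.COLOR_BGR2HSV)
    lo,hi={"blue":((100,90,20),(122,255,255)),"brown":((3,80,40),(22,255,255)),"red":((0,150,60),(5,255,255))}[kind]
    m=(cv2.inRange(h,lo,hi)>0)&(d["range_z"]>0)&(np.hypot(P[...,0]-xy[0],P[...,1]-xy[1])<r)
    zs=P[m][:,2]; zt=np.median(zs[zs>np.percentile(zs,90)-.012])
    m&=abs(P[...,2]-zt)<.007
    n,l,s,_=cv2.connectedComponentsWithStats(m.astype(np.uint8)); q=P[l==1+np.argmax(s[1:,4])]
    (c,wh,a)=cv2.minAreaRect(q[:,:2].astype(np.float32)); a=np.radians(a)
    if wh[0]<wh[1]: a+=np.pi/2
    a=(a+np.pi/2)%np.pi-np.pi/2
    return np.array(c),sorted(wh)[::-1],a,zt
E
python3 - <<'E'
from h import *
G=dict(blue_long=("blue",.505,-.47),blue_mid=("blue",.434,.12),blue_short=("blue",.38,-.29),wagon_long=("brown",.598,.128),wagon_mid=("brown",.602,-.047),wagon_short=("brown",.607,-.214))
for n,(k,x,y) in G.items():
    for c in("top","side"):
        a=face(dict(np.load(c+"0.npz")),k,(x,y)); print(n,c,a[0].round(4),np.round(a[1],4),a[2].round(3),a[3].round(4))
im=cv2.imread("pics/top0.png")[120:320,60:500]; cv2.imwrite("pics/crop.png",cv2.resize(im,None,fx=1.8,fy=1.8))
E
```

```text
blue_long top [ 0.5063 -0.4667] [0.1344 0.0546] 0.168 0.0587
blue_long side [ 0.5093 -0.4676] [0.1345 0.0577] 0.147 0.0593
blue_mid top [0.4311 0.1305] [0.099  0.0521] 0.073 0.0582
blue_mid side [0.4344 0.1288] [0.0959 0.0623] 0.149 0.0597
blue_short top [ 0.3792 -0.2832] [0.0659 0.0534] 0.087 0.0585
blue_short side [ 0.3812 -0.2835] [0.0635 0.0577] 0.019 0.0593
wagon_long top [0.5975 0.1343] [0.1537 0.0652] -1.547 0.0469
wagon_long side [0.6009 0.1358] [0.157  0.0628] -1.542 0.0492
wagon_mid top [ 0.602  -0.0397] [0.1183 0.0647] -1.556 0.0471
wagon_mid side [ 0.6048 -0.0371] [0.1248 0.0626] -1.538 0.0487
wagon_short top [ 0.6069 -0.216 ] [0.0847 0.0647] -1.549 0.0473
wagon_short side [ 0.61  -0.213] [0.0912 0.0631] -1.538 0.0485
```

View pics/crop.png

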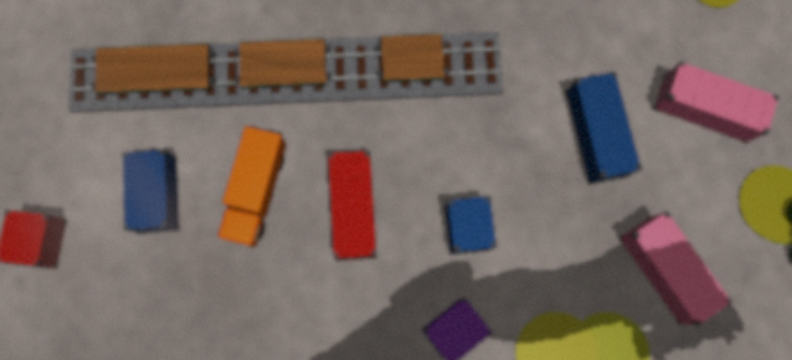

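The crop confirms it: blue long at crop (603,128), short at (470,222), mid at (150,190). Pink and purple are distinct, and the decks are in one line. Measured heights are about 0.059 (container tops) and 0.048 (decks). First transfer now.

```bash
cat > act.py <<'E'
from station import *
from h import *
import sys
def R(a):
    y=np.array([-np.sin(a),np.cos(a),0]); z=np.array([0,0,-1.]); return np.stack([np.cross(y,z),y,z],1)
def best(pos,a):
    q0=np.array(get_obs()["joint_pos"]); c=[]
    for f in (a,a+np.pi):
        q=ik(pos,R(f))
        if q is not None: c.append((np.abs(np.array(q)-q0).max(),f))
    return R(min(c)[1])
def st(s):
    o=get_obs(); print(s,round(o["t"],1),np.round(o["tool_pos"],4),np.round(o["ft_force"],1),round(o["finger_gap"],3),round(o["grasp_force"],1))
HI=.22; ZG=.022
def pick(xy,a):
    p=lambda z:np.array([*xy,z])
    r=best(p(HI),a); move_to(p(HI),r); move_linear(p(ZG+.06),.2); move_linear(p(ZG),.1,contact_N=8); st("down")
    grab(); st("grab"); move_linear(p(HI),.15); st("up")
def place(xy,a,deck=.048):
    p=lambda z:np.array([*xy,z])
    z=deck+ZG
    r=best(p(HI),a); move_to(p(HI),r); st("over"); move_linear(p(z+.012),.12); hit=move_linear(p(z-.004),.03,contact_N=4); st(f"set {hit}")
def release(xy):
    ungrasp(); dwell(.3); move_linear(np.array([*xy,HI]),.15); st("free")
E
python3 - <<'E'
from act import *
pick((.508,-.467),.16)
d=camera("top"); cv2.imwrite("pics/g1.png",d["frame"])
place((.599,.1355),-1.544)
E
```

```text
down 4.0 [ 0.5083 -0.4672  0.022 ] [-0.3  0.4  0.6] 0.998 0.0
grab 4.4 [ 0.5087 -0.4676  0.023 ] [ 0.4 -0.4  4.3] 0.626 64.3
up 5.9 [ 0.5074 -0.4665  0.2188] [-0.7 -0.4 -1.1] 0.626 63.7
over 8.1 [0.5996 0.1336 0.2198] [ 0.4  0.4 -1.6] 0.627 63.4
set True 9.9 [0.599  0.1355 0.0699] [-0.8  0.4  5. ] 0.626 64.6
```

Run:
```python
from act import *
release((.599,.1355))
move_to(np.array([.50,-.13,.25]),best(np.array([.50,-.13,.25]),0.))
for c in("top","side"):
    d=camera(c); cv2.imwrite(f"pics/{c}1.png",d["frame"])
    for n,k,x,y in(("L","blue",.6,.135),("mid","blue",.432,.13),("short","blue",.38,-.283)):
        try:
            a=face(d,k,(x,y)); print(n,c,a[0].round(4),np.round(a[1],4),a[2].round(3),a[3].round(4))
        except Exception as e: print(n,c,e)
st("")
```

```text
free 11.7 [0.5983 0.1352 0.219 ] [ 0.4  0.1 -1.5] 1.0 0.0
L top index -1 is out of bounds for axis 0 with size 0
mid top index -1 is out of bounds for axis 0 with size 0
short top [ 0.379  -0.2832] [0.0659 0.0536] 0.092 0.0584
L side [0.6007 0.1299] [0.1387 0.0518] -1.531 0.1069
mid side [0.4337 0.1307] [0.097  0.0651] 0.11 0.0595
short side [ 0.3812 -0.2846] [0.0633 0.0568] 0.085 0.0594
 12.9 [ 0.5009 -0.1281  0.2497] [-0.3 -1.   0.1] 1.001 0.0
```

View pics/top1.png

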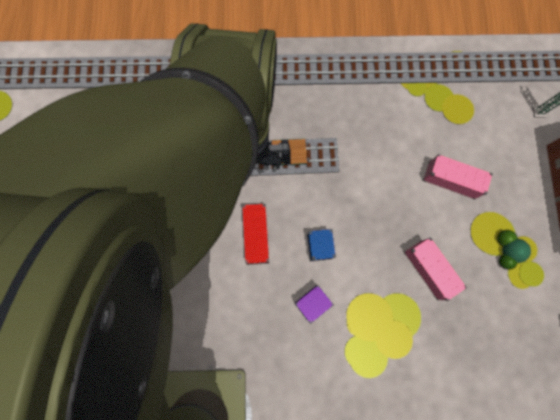

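The top view is blocked by the arm over (0-250, 50-400). I'll move the arm aside to the right and re-measure.

Run:
```python
from act import *
p=np.array([.40,-.5,.25]); move_to(p,best(p,0.))
d=camera("top"); cv2.imwrite("pics/top2.png",d["frame"]); np.savez("top2.npz",**d)
for n,k,x,y in(("L","blue",.6,.135),("mid","blue",.432,.13),("wm","brown",.602,-.04),("ws","brown",.607,-.215)):
    a=face(d,k,(x,y)); print(n,a[0].round(4),np.round(a[1],4),a[2].round(3),a[3].round(4))
P=cloud(d); h=cv2.cvtColor(d["frame"],cv2.COLOR_BGR2HSV)
for nm,m in(("brown",cv2.inRange(h,(3,80,40),(22,255,255))>0),):
    q=P[m&(abs(P[...,2]-.047)<.008)&(abs(P[...,0]-.6)<.05)&(abs(P[...,1]-.135)<.1)]; print(len(q), q.min(0) if len(q) else "",q.max(0) if len(q) else "")
cv2.imwrite("pics/c2.png",cv2.resize(d["frame"][130:260,60:340],None,fx=2.8,fy=2.8,interpolation=cv2.INTER_CUBIC)); st("")
```

```text
L [0.5972 0.1323] [0.1345 0.0542] -1.522 0.105
mid [0.4308 0.1306] [0.0994 0.0512] 0.075 0.058
wm [ 0.6023 -0.0395] [0.1185 0.0655] -1.54 0.0471
ws [ 0.6065 -0.2158] [0.0853 0.0657] -1.539 0.0474
315 [0.56366035 0.05745494 0.03932154] [0.63129941 0.20685487 0.05497979]
 14.4 [ 0.402  -0.4979  0.2501] [0.4 0.1 1. ] 1.003 0.0
```

View pics/c2.png

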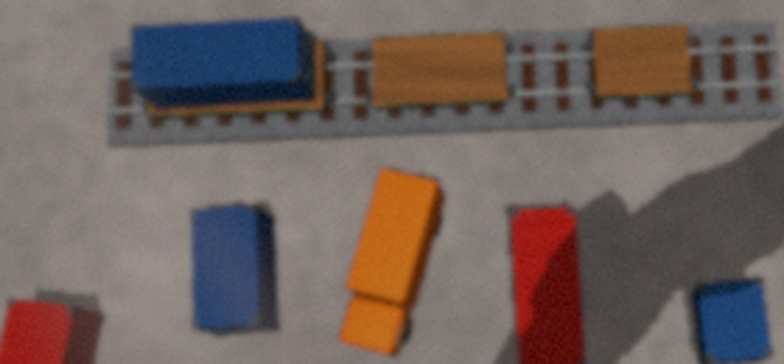

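The long one sits within 2 mm of the wagon's earlier centre, 0.02 rad off line. The rest are undisturbed. Now the mid one, then a check.

Run:
```python
from act import *
pick((.4325,.1303),.078)
place((.6037,-.039),-1.543)
release((.6037,-.039))
p=np.array([.40,-.5,.25]); move_to(p,best(p,0.))
d=camera("top"); cv2.imwrite("pics/top3.png",d["frame"])
for n,k,x,y in(("L","blue",.6,.135),("M","blue",.603,-.04),("short","blue",.38,-.283)):
    a=face(d,k,(x,y)); print(n,a[0].round(4),np.round(a[1],4),a[2].round(3),a[3].round(4))
st("")
```

```text
down 18.3 [0.4329 0.1306 0.0226] [-0.3  0.1 -0.1] 0.997 0.0
grab 18.7 [0.4329 0.1307 0.0228] [0.4 0.3 5.6] 0.622 63.4
up 20.1 [0.4321 0.1299 0.2193] [-0.3  0.5 -1.2] 0.621 62.9
over 21.1 [ 0.6026 -0.037   0.2196] [-1.1  0.  -1. ] 0.62 62.9
set True 22.8 [ 0.6039 -0.039   0.0699] [-0.1  0.4  4.5] 0.624 63.6
free 24.7 [ 0.603  -0.0393  0.219 ] [-0.2 -0.4 -1. ] 1.002 0.0
L [0.5974 0.1319] [0.1353 0.0547] -1.535 0.105
M [ 0.602  -0.0392] [0.0985 0.0538] -1.545 0.1052
short [ 0.3789 -0.2832] [0.065  0.0533] 0.085 0.0585
 26.6 [ 0.4016 -0.4984  0.25  ] [-1.   0.2  0. ] 0.997 0.0
```

View pics/top3.png

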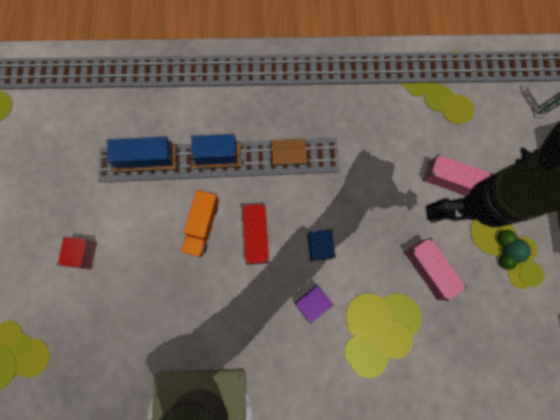

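Long (138,150) and mid (214,148) stand centred on their wagons; the short one is still at (321,244). I'll load it now.

Run:
```python
from act import *
pick((.380,-.2837),.088)
place((.6082,-.2148),-1.543)
release((.6082,-.2148))
p=np.array([.40,-.5,.25]); move_to(p,best(p,0.))
d=camera("top"); cv2.imwrite("pics/top4.png",d["frame"])
for n,k,x,y in(("L","blue",.6,.135),("M","blue",.603,-.04),("S","blue",.607,-.215)):
    a=face(d,k,(x,y)); print(n,a[0].round(4),np.round(a[1],4),a[2].round(3),a[3].round(4))
st("")
```

```text
down 29.1 [ 0.3803 -0.2839  0.0226] [ 0.4 -0.3  0.3] 1.003 0.0
grab 29.5 [ 0.3802 -0.2839  0.0228] [-0.3  0.7  5.4] 0.626 63.5
up 30.9 [ 0.3794 -0.2835  0.2193] [ 1.  -0.4 -1.2] 0.624 62.9
over 31.9 [ 0.6062 -0.2157  0.2191] [-0.7 -0.1 -1.2] 0.626 62.9
set True 33.7 [ 0.6084 -0.2147  0.0699] [-0.1  0.5  4.5] 0.625 63.5
free 35.6 [ 0.6076 -0.2144  0.219 ] [ 0.5 -0.1 -0.1] 0.999 0.0
L [0.5975 0.1321] [0.135  0.0548] -1.529 0.105
M [ 0.6022 -0.0394] [0.0989 0.0543] -1.529 0.1051
S [ 0.6069 -0.2153] [0.0645 0.0543] -1.565 0.1053
 37.1 [ 0.4011 -0.4989  0.2496] [-0.8  0.4  0.3] 1.0 0.0
```

View pics/top4.png

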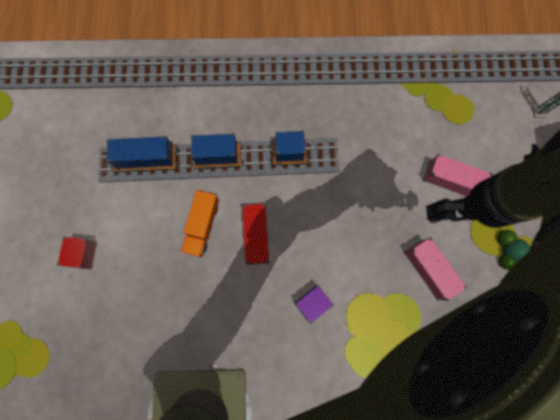

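All three (138,150), (214,148) and (290,145) are on their wagons, and the reds and van have not moved.

```bash
python3 -c "
from station import *
print(close_job())"
```

```text
the job is handed in; nothing more can be done
None
```

I loaded the three blue containers in order, each upright and released on the wagon of its own length, within about 3 mm of the wagon's centre by the top camera, and handed the job in at about 37 s; the judge's verdict was not shown.

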